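# Seat the receipt printer on its charging dock

## Robot

A 7-joint arm with a two-finger parallel gripper is mounted at the origin on the work surface. World frame = base frame: x ahead of the robot, y to its left, z up, the work surface at z = 0. Lengths are in m, angles in rad, forces in N, time in s.
With the tool pointing down it reaches from about 0.4 to 0.925 m from the base axis. Payload 5.6 kg.
Tool frame: the origin (TCP) lies on the centre line of the jaws, within the pads' length; the fingertips stand r.tip_reach ahead of it and the grasp point (between the pads) lies 11 mm behind it (r.tip_reach is the distance from the TCP to the fingertips, in m); z points along the fingers, y is the line along which they close (so a half turn about z gives the same grasp; the last joint's range is limited). The gripper opens to 85 mm and grips with 20 to 120 N. Pads are 22 mm wide; open, the fingers measure 114 mm over their backs; the gripper's body (76 mm by 85 mm) begins 54 mm behind the grasp point. The pads swing forward as they close: fully open they stand 13 mm farther back than shut.
Start: joints at [1.073, 0.468, -0.012, 1.603, 0.006, 1.071, -0.056], TCP at [0.285, -0.584, 0.239] pointing down, gripper open.
Joint ranges: [-2.53, 2.53], [-0.31, 2.02], [-1.57, 1.55], [0.28, 2.44], [-1.29, 4.43], [0.15, 1.84], [-2.92, 2.92]. Speed limits (rad/s): [2.57, 2.57, 3.14, 3.14, 3.14, 3.14, 3.14].

## Interface

Orientations are given as a rotation vector (axis times angle).
In Python, from cell import r gives the robot as it stands. Calls block until the motion is done:
- r.move_pose(position, orientation): joint-space move of the TCP to a pose.
- r.movel(position, rotation=None, vel=0.15, threshold=None): straight line of the TCP; rotation=None keeps the orientation; vel is the mean speed in m/s. With threshold (N) it stops when the force on the tool has changed by that much, and returns True; else False.
- r.move_joints(angles): joint-space move.
- r.let_go() and r.close(newtons=None): open the fingers fully, or close them until they stop; newtons is the grip in N (None keeps the last).
- r.hold(seconds).
- r.solve_ik(position, orientation): joint angles nearest the present ones, or None.
- r.state(): the state.
- r.capture(name): name is "scene" or "top" or "wrist"; returns a dict with "img" (400x640x3 uint8, blue, green, red), "fx", "fy", "cx", "cy" (pixels), "R" (3x3) and "t" (3): a world point X has camera coordinates R X + t. Camera axes: x right, y down, z forward; pixel columns grow to the right and rows downward; lengths in m; the calibration is good to about 2 mm. A picture is of the moment at which its call begins. There is no depth.
A pose or a line that the arm cannot do raises r.IKError and nothing moves.
- r.close_job(): hands the job in; it is judged then, once.
The state is a dict: "clock": time; "joints": joint angles; "qd": joint speeds; "joint_efforts": joint torques, N m; "ee_pos": TCP position; "orientation": TCP orientation; "force": force on the tool from outside, world axes, zero at the start; "ft_torque": the same for the moment, N m; "grip_width": finger opening in m; "finger_force": force on a finger pad.
Only numpy, scipy, OpenCV 4.12 (cv2) and the standard library are available. Lean on these libraries where they do the work, as an engineer would, in place of code of your own. Each camera call takes 0.05 s, during which the arm holds its last target. There are 200 camera calls.

## Task

The receipt printer is sitting askew and hanging over the edges of its small charging dock. Slide it, without lifting it off the dock, until it is centred with no edge overhanging and its back is square and flush against the contact bar; then, with it centred, push it home against the bar with a firm but gentle steady push of about 12 newtons (never above 20) for about a second, and let go. Leave the bowl, stapler and bottle alone.

Things in the scene. Friction and masses are not known exactly. Their poses are not given: they have to be found in the camera images.
- dock: fixed, rigid charging dock: grey square platform, free top 104 x 104 mm, 26 mm above the counter, on a black foot, a black contact bar along its back. Origin: centre of the free top's square, but at counter height. +x points to the back (the bar), y across, z up; the free top spans -52 to +52 mm in x and y at z = 26 mm.
- contact_bar: black upright bar fixed on the dock's back edge, 84 mm wide (y), 18 mm thick (x), 30 mm tall, four small brass contacts in its face. Rigid: pushing the printer 1 mm too far makes many newtons. Origin: middle of the lower edge of its front face, at (52, 0, 26) mm in the dock's frame; axes as the dock's.
- printer: loose grey box, white roll cover on its rear, 98 long (x) x 96 wide (y) x 58 mm tall (44 at the front), 0.35-0.55 kg; upright sides 3 to 41 mm up. Origin: centre of underside; +x to its back, z up. Starts 15-40 mm short of the bar, up to 30 mm to a side, 0.2 rad askew. Slides at a 1-4 N push low on a side. Seated: origin at (3, 0, 26) mm in the dock's frame.
- back_left (a point): lower back left (+y) corner of the printer, on its underside plane, at (49, 48, 0) mm in the printer's frame
- back_right (a point): lower back right (-y) corner of the printer, on its underside plane, at (49, -48, 0) mm in the printer's frame
- front_left (a point): lower front left (+y) corner of the printer, on its underside plane, at (-49, 48, 0) mm in the printer's frame
- front_right (a point): lower front right (-y) corner of the printer, on its underside plane, at (-49, -48, 0) mm in the printer's frame
- bowl: bystander: blue open bowl, 124 mm across, 60 mm tall, to the left of the dock. Origin: centre of its underside.
- stapler: bystander: black stapler, 130 x 36 x 45 mm, behind the dock. Origin: centre of its underside; x along it.
- bottle: bystander: upright clear water bottle, 60 mm across, 170 mm tall, to the right of the dock. Origin: centre of its underside.
Not all that is in view belongs to the job. Leave any purple look-alike of the printer alone.

How it is judged:
On the way:
1. with no edge of the printer overhanging the sides of the dock's top and its back against the bar, it is pressed on the contact bar with more than 5 N for 0.4 s on end (y of back_left in the frame of dock between -0.052 and 0.052 m and y of back_right in the frame of dock between -0.052 and 0.052 m and y of front_left in the frame of dock between -0.052 and 0.052 m and y of front_right in the frame of dock between -0.052 and 0.052 m and x of each of back_left, back_right in the frame of dock above 0.0495 m and contact force between printer and contact_bar above 5 N), for 0.4 s.
At the end, for the whole second after the job is handed in: The printer stands flat and at rest on the dock, all four lower corners within the platform's width (no overhang), both back corners within 2.5 mm of the contact bar's face, let go (y of back_left in the frame of dock between -0.052 and 0.052 m and y of back_right in the frame of dock between -0.052 and 0.052 m and y of front_left in the frame of dock between -0.052 and 0.052 m and y of front_right in the frame of dock between -0.052 and 0.052 m and x of each of back_left, back_right in the frame of dock above 0.0495 m and z of printer in the frame of dock between 0.023 and 0.029 m and angle between printer's own z axis and vertical below 0.04 rad and linear speed of printer below 0.01 m/s); the robot touches nothing.
It fails at once if the printer pressed on the contact bar with more than 20 N (contact force between printer and contact_bar above 20 N).
It fails at once if the printer lifted off the dock, dropped off it or tipped (more than 8 mm up or down, or 0.15 rad) (z of printer in the frame of dock above 0.034 m or z of printer in the frame of dock below 0.018 m or angle between printer's own z axis and vertical above 0.15 rad).
It fails at once if the bowl moved more than 15 mm (distance of bowl from where it was at the start of the episode above 0.015 m).
It fails at once if the stapler moved more than 15 mm (distance of stapler from where it was at the start of the episode above 0.015 m).
It fails at once if the bottle moved more than 15 mm (distance of bottle from where it was at the start of the episode above 0.015 m).
It also fails if it takes over 67 s, if anything falls off the work surface, if the arm or the gripper's body presses on something with over 40 N, if the wrist force passes 120 N, or if a joint passes its speed limit or range.

## Working session

There is one attempt and no reset: what is moved stays moved. The work goes in short steps, each a Python script; the robot and the scene stay as the last script left them, time stands still between calls to the robot, and variables do not carry over. Pictures are saved under pics/ and viewed, at most 10 in all, crops included, and the job is handed in when it is done.

```bash
ls; mkdir -p pics; python3 - <<'E'
from cell import r
import cv2
for n in("scene","top"):
    c=r.capture(n);cv2.imwrite(f"pics/{n}0.png",c["img"]);print(n,c["fx"],c["fy"],c["cx"],c["cy"],c["R"],c["t"])
s=r.state();print(s,r.tip_reach)
E
```

```text
pics
scene 485.4426996744418 485.4426996744418 331.97262906327495 195.39691940491127 [[ 0.07055559  0.99749989 -0.00398409]
 [ 0.83934143 -0.0615259  -0.54011158]
 [-0.53900637  0.03476387 -0.84158399]] [-0.08018006 -0.4474522   1.4342422 ]
top 394.7549401879033 394.7549401879033 322.8242983596307 194.93558287976407 [[ 0.0025904  -0.99963217  0.02699672]
 [-0.98714704 -0.00687012 -0.1596669 ]
 [ 0.15979364 -0.02623613 -0.98680173]] [0.01353988 0.59230484 0.81861811]
{'clock': 0.1, 'joints': array([ 1.07297412,  0.46827522, -0.01159202,  1.60355834,  0.00600793,
        1.07138998, -0.05631352]), 'qd': array([-9.99348612e-04, -2.16730547e-03,  5.22733000e-05, -2.89405192e-03,
       -7.99286019e-04,  3.42750150e-04,  6.21162326e-05]), 'joint_efforts': array([ 1.42858855e-03, -5.33518159e+01,  2.18147656e-02, -2.51961726e+01,
        1.15291926e-02,  4.35596725e-03, -4.03546653e-05]), 'ee_pos': array([ 0.2852612 , -0.58350535,  0.23843148]), 'orientation': array([-3.05925385e+00, -7.07819883e-01,  7.58206287e-04]), 'force': array([-0.57068852, -0.33372652, -0.59613655]), 'ft_torque': array([ 0.00664217, -0.00438109, -0.04667585]), 'finger_force': 0.0, 'grip_width': 0.0854952159464918} 0.008
```

View pics/top0.png

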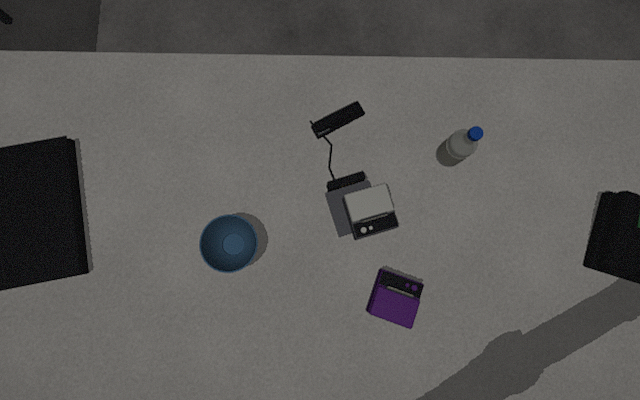

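View pics/scene0.png

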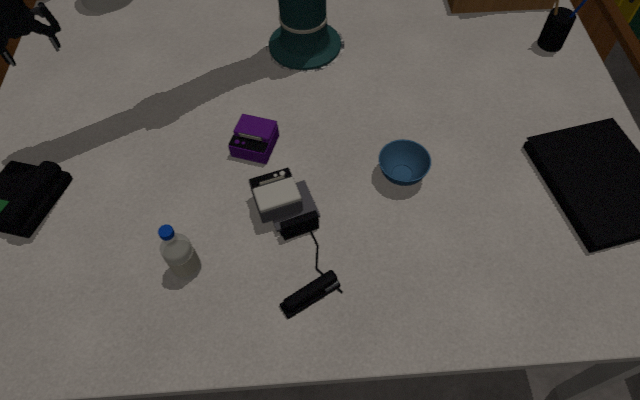

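The top view shows the printer at about (371,212), on the dock's right/front side. The bar is at (347,182), the bowl at (229,243), the stapler at (338,120), the bottle at (465,142) and the purple decoy at (395,298). I'll enlarge this.

```bash
python3 - <<'E'
import cv2,numpy as np
a=cv2.imread("pics/top0.png")[160:250,315:415];a=cv2.convertScaleAbs(cv2.resize(a,None,fx=6,fy=6,interpolation=cv2.INTER_CUBIC),alpha=1.6)
b=cv2.imread("pics/scene0.png")[160:245,240:330];b=cv2.convertScaleAbs(cv2.resize(b,None,fx=6,fy=6,interpolation=cv2.INTER_CUBIC),alpha=1.6)
for im,(u0,v0) in((a,(315,160)),(b,(240,160))):
    for k in range(0,im.shape[1],60): cv2.putText(im,str(u0+k//6),(k,10),0,.35,(0,255,255));cv2.line(im,(k,0),(k,4),(0,255,255))
    for k in range(60,im.shape[0],60): cv2.putText(im,str(v0+k//6),(0,k+4),0,.35,(0,255,255))
cv2.imwrite("pics/ta.png",a);cv2.imwrite("pics/sa.png",b)
E
```

```text
(no output)
```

View pics/ta.png

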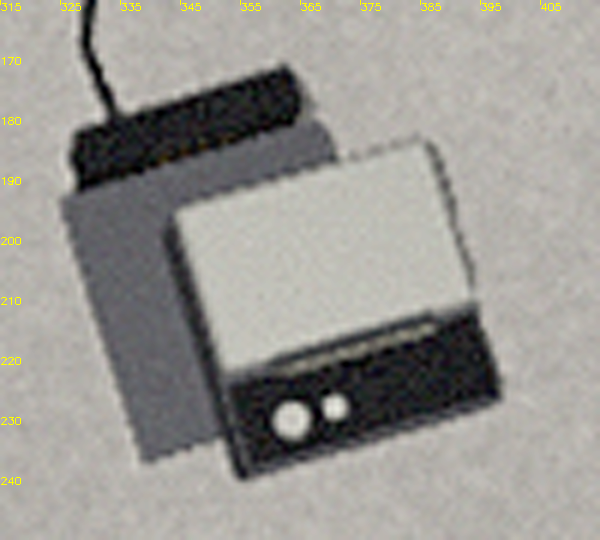

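```bash
cat > h.py <<'E'
from cell import r
import cv2,numpy as np
from scipy.optimize import least_squares
from scipy.spatial.transform import Rotation as Ro
def ray(c,uv,z):
    d=c["R"].T@np.array([(uv[0]-c["cx"])/c["fx"],(uv[1]-c["cy"])/c["fy"],1.]);o=-c["R"].T@c["t"]
    return o+d*(z-o[2])/d[2]
def proj(c,X):
    p=np.atleast_2d(X)@c["R"].T+c["t"];return np.c_[c["fx"]*p[:,0]/p[:,2]+c["cx"],c["fy"]*p[:,1]/p[:,2]+c["cy"]]
def w(pose,L,z0=0):
    x,y,a=pose;L=np.atleast_2d(L)*1.;c,s=np.cos(a),np.sin(a)
    return np.c_[x+c*L[:,0]-s*L[:,1],y+s*L[:,0]+c*L[:,1],L[:,2]+z0]
def fit(c,L,uv,z0,p0):
    q=least_squares(lambda p:(proj(c,w(p,L,z0))-uv).ravel(),p0,x_scale=[.01,.01,.05]);return q.x,(q.fun.reshape(-1,2)).round(1)
def rel(d,p):
    c,s=np.cos(d[2]),np.sin(d[2]);e=p[:2]-d[:2];return np.array([c*e[0]+s*e[1],-s*e[0]+c*e[1],p[2]-d[2]])
E
python3 - <<'E'
from h import *
c=r.capture("top");print("cam",-c["R"].T@c["t"])
P=lambda *l:np.array(l)/6+[315,160]
for n,(u,v),z in[("FL",P(143,463),.026),("BLplat",P(62,200),.026),("barBL",P(75,130),.056),("barBR",P(288,65),.056),("prFL",P(242,478),.07),("prFR",P(500,400),.07),("covBL",P(180,210),.084),("covBR",P(430,140),.084)]:
    print(n,ray(c,(u,v),z).round(4))
for n,(u,v) in dict(bowl=(229,243),stapA=(314,132),stapB=(362,106),bottle=(458,152),decoyBL=(383,269),decoyBR=(422,283),decoyFL=(368,312),decoyFR=(412,327)).items(): print(n,ray(c,(u,v),.03).round(3))
L=np.array([[-52,52,26],[70,42,56],[70,-42,56]])/1e3
d,e=fit(c,L,P((143,463),(75,130),(288,65)).reshape(-1,2),0,[.72,-.05,.2]);print("dock",d,e.tolist())
E
```

```text
cam [0.45384693 0.03908148 0.90201972]
FL [ 0.5013 -0.0199  0.026 ]
BLplat [0.5994 0.0102 0.026 ]
barBL [0.6203 0.0064 0.056 ]
barBR [ 0.6452 -0.0717  0.056 ]
prFL [ 0.4938 -0.0516  0.07  ]
prFR [ 0.5216 -0.1433  0.07  ]
covBL [ 0.5865 -0.0293  0.084 ]
covBR [ 0.6122 -0.118   0.084 ]
bowl [0.487 0.22  0.03 ]
stapA [0.741 0.037 0.03 ]
stapB [ 0.806 -0.075  0.03 ]
bottle [ 0.697 -0.295  0.03 ]
decoyBL [ 0.432 -0.116  0.03 ]
decoyBR [ 0.403 -0.2    0.03 ]
decoyFL [ 0.342 -0.082  0.03 ]
decoyFR [ 0.311 -0.175  0.03 ]
dock [ 0.5661915  -0.05376905  0.30693073] [[0.0, 0.2], [-0.4, 0.0], [0.4, -0.2]]
```

View pics/sa.png

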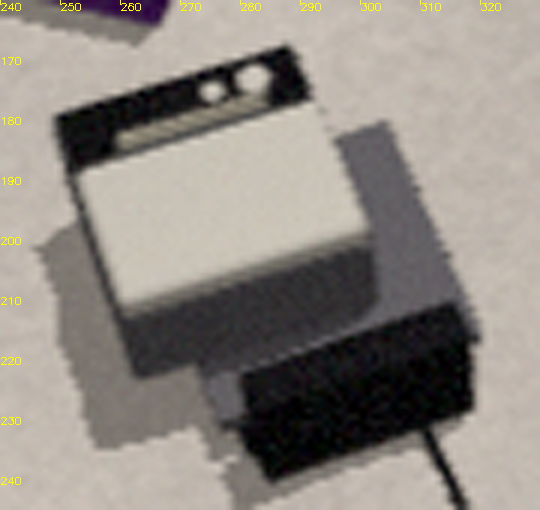

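The scene crop agrees with the top view: the printer is about 23 mm short of the bar, about 25 mm to the right and nearly square. Dock pose is about (0.566, -0.054, yaw 0.307). I'll move above it and take one close look.

```bash
cat >> h.py <<'E'
def rv(psi): return np.pi*np.array([np.cos(psi/2),np.sin(psi/2),0])
E
python3 - <<'E'
from h import *
r.close(20)
r.move_pose([.46,-.08,.30],rv(.307))
c=r.capture("wrist");cv2.imwrite("pics/w1.png",cv2.convertScaleAbs(c["img"],alpha=1.5));np.savez("w1.npz",**{k:c[k] for k in("fx","fy","cx","cy","R","t")})
s=r.state();print(s["clock"],s["ee_pos"],s["grip_width"],"cam",-c["R"].T@c["t"],c["fx"],c["R"])
E
```

```text
2.9083 [ 0.46003419 -0.080981    0.29986466] -0.00019482566266682504 cam [ 0.52372989 -0.06211339  0.43482289] 352.5295119659518 [[ 3.00864617e-01 -9.53666854e-01  1.15907300e-04]
 [-9.19611767e-01 -2.90088660e-01  2.64882553e-01]
 [-2.52576087e-01 -7.98003774e-02 -9.64280675e-01]]
```

View pics/w1.png

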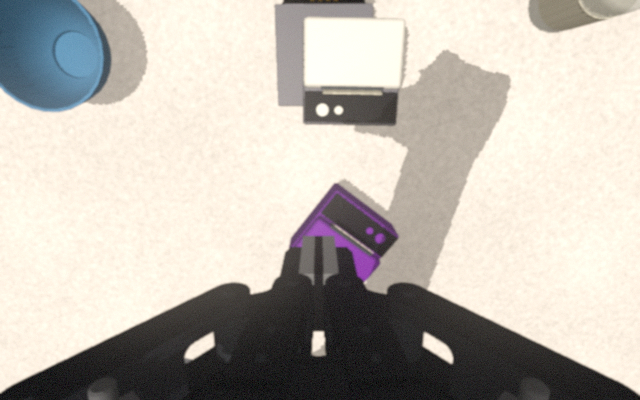

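The wrist view shows the printer's front corners at (304,124) and (396,125), the dock's front-left corner at (279,105), and its left edge running up to (275,4). The decoy's nearest corner is at (337,184).

```bash
python3 - <<'E'
from h import *
c=dict(np.load("w1.npz"))
for n,uv,z in[("dFL",(278.5,105.5),.026),("dL2",(275.5,10),.026),("pFL44",(304,123.5),.070),("pFR44",(397,124.5),.070),("pcovBL",(304.5,17.5),.084),("pcovBR",(406,19),.084),("decoy",(337,184),.058)]: print(n,ray(c,uv,z).round(4))
A=ray(c,(304,123.5),.070);B=ray(c,(397,124.5),.070);D=ray(c,(278.5,105.5),.026);E_=ray(c,(275.5,10),.026)
ya=np.arctan2(A[0]-B[0],-(A[1]-B[1]))  ;ya=np.arctan2(-(A-B)[0],(A-B)[1]);yd=np.arctan2(*(E_-D)[[1,0]])
print("yaw printer",ya,"dock",yd,np.linalg.norm(A-B))
for yd in(yd,.307):
    d=np.array([*(D[:2]-w((0,0,yd),[-.052,.052,0])[0,:2]),yd]);p=np.array([*((A+B)[:2]/2-w((0,0,ya),[-.049,0,0])[0,:2]),ya]);print(d,p,rel(d,p))
E
```

```text
dFL [ 0.502  -0.0222  0.026 ]
dL2 [0.5949 0.0073 0.026 ]
pFL44 [ 0.4951 -0.0561  0.07  ]
pFR44 [ 0.5226 -0.1467  0.07  ]
pcovBL [ 0.5867 -0.0293  0.084 ]
pcovBR [ 0.6133 -0.1175  0.084 ]
decoy [ 0.4425 -0.1095  0.058 ]
yaw printer 0.2950225056310487 dock 0.3081868507137187 0.09465386379679025
[ 0.56736896 -0.05600367  0.30818685] [ 0.55573344 -0.08712535  0.29502251] [-0.02052749 -0.02612597 -0.01316435]
[ 0.56732882 -0.05608118  0.307     ] [ 0.55573344 -0.08712535  0.29502251] [-0.02043479 -0.02608856 -0.01197749]
```

```bash
cat >> h.py <<'E'
D=np.array([.567,-.055,.307])
def W(x,y,z): return w(D,[x,y,z])[0]
def tcp():
    s=r.state();return rel(D,np.r_[s["ee_pos"][:2],D[2]])[:2].round(4),s["ee_pos"][2].round(4)
def F():
    f=[];
    for _ in range(5): r.hold(.02);f.append(r.state()["force"])
    f=np.mean(f,0);c,s=np.cos(D[2]),np.sin(D[2]);return np.array([c*f[0]+s*f[1],-s*f[0]+c*f[1],f[2]])
E
python3 - <<'E'
from h import *
r.move_pose(W(-.02,-.115,.15),rv(D[2]))
r.movel(W(-.02,-.115,.044),vel=.1);b=F();print("base",b)
h=r.movel(W(-.02,-.065,.044),vel=.02,threshold=1.2);print(h,tcp(),F()-b,r.state()["clock"])
t0=tcp()[0]
if h and -.097<t0[1]<-.078:
    r.movel(W(-.02,t0[1]+.0235,.044),vel=.03);print(tcp(),F()-b)
c=r.capture("top");a=c["img"][150:250,305:425];cv2.imwrite("pics/t2.png",cv2.convertScaleAbs(cv2.resize(a,None,fx=6,fy=6,interpolation=cv2.INTER_CUBIC)[:600,:720],alpha=1.6))
E
```

```text
base [ 0.08016833 -0.10224256  0.51100467]
True (array([-0.0201, -0.1035]), np.float64(0.0438)) [-0.04369828 -0.85039333  0.08602119] 6.1083
```

View pics/t2.png

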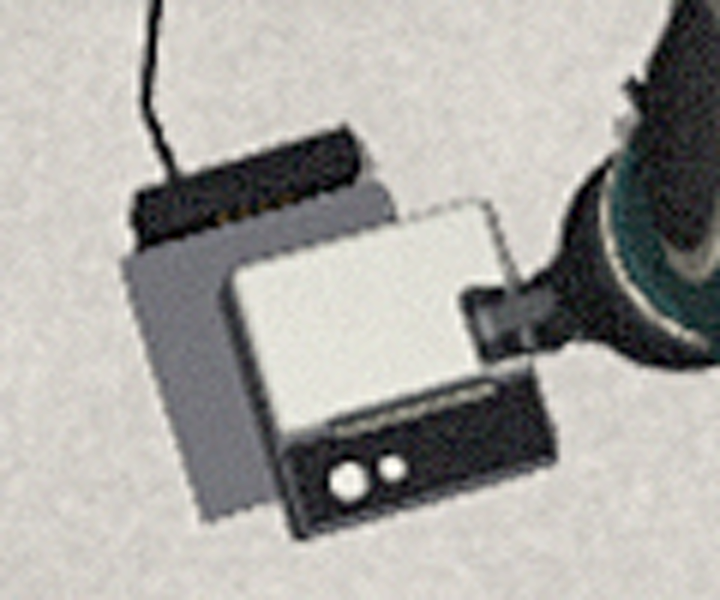

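The closed fingers' linkage is wide along tool y: it overlaps the cover near crop (490,320) and touches the printer too early. I'll back off and turn the tool 90° so its thin side does the pushing.

```bash
cat > p.py <<'E'
from h import *
r.movel(W(-.02,-.125,.05),vel=.1)
r.movel(W(-.02,-.125,.12),vel=.2)
q=[r.solve_ik(W(-.02,-.125,.12),rv(D[2]+k*np.pi/2)) for k in(1,-1)];j=r.state()["joints"]
k=min((k for k in(0,1) if q[k] is not None),key=lambda k:abs(q[k]-j).max());print(k,q)
psi=D[2]+(1,-1)[k]*np.pi/2
r.move_pose(W(-.02,-.115,.12),rv(psi))
r.movel(W(-.02,-.115,.044),vel=.1);b=F()
h=r.movel(W(-.02,-.060,.044),vel=.02,threshold=1.2);print(h,tcp(),F()-b,r.state()["clock"])
t0=tcp()[0]
if h and -.09<t0[1]<-.077:
    r.movel(W(-.02,t0[1]+.024,.044),vel=.03);print(tcp(),F()-b,r.state()["clock"])
c=r.capture("top");a=c["img"][150:250,305:425];cv2.imwrite("pics/t3.png",cv2.convertScaleAbs(cv2.resize(a,None,fx=6,fy=6,interpolation=cv2.INTER_CUBIC),alpha=1.6))
E
python3 p.py
```

```text
1 [array([ 0.71661232,  0.65276424, -0.6504131 ,  1.75373357,  0.48778167,
        0.90227164,  0.16223567]), array([ 0.17158318,  0.54423549,  0.09587293,  1.79248438, -0.06860966,
        0.80808608, -2.53348043])]
True (array([-0.0201, -0.0819]), np.float64(0.0436)) [ 0.11115461 -0.31286471 -0.00906048] 10.95
(array([-0.0199, -0.0581]), np.float64(0.0441)) [ 0.27508451 -0.22379663 -0.23929297] 11.9917
```

View pics/t3.png

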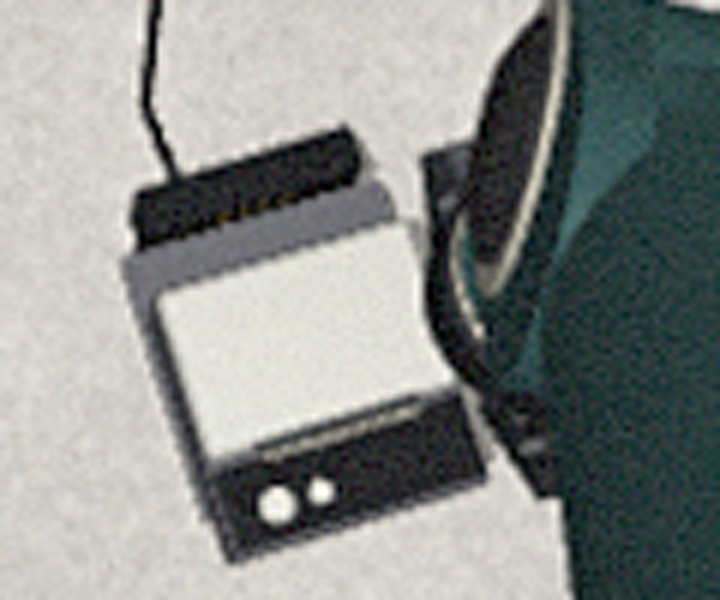

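The printer has shifted left, with front corners at crop (232,560) and (487,485) and a thin strip of dock visible on the left. I'll check this with the wrist camera from in front.

```bash
python3 - <<'E'
from h import *
c=r.capture("top");P=lambda u,v:(u/6+305,v/6+150)
A=ray(c,P(232,560),.07);B=ray(c,P(487,485),.07);ya=np.arctan2(-(A-B)[0],(A-B)[1]);p=np.array([*((A+B)[:2]/2-w((0,0,ya),[-.049,0,0])[0,:2]),ya]);print("top rel",rel(D,p),np.linalg.norm(A-B))
r.movel(W(-.02,-.115,.044),vel=.1);r.movel(W(-.02,-.115,.2),vel=.25)
r.move_pose(W(-.09,0,.27),rv(D[2]))
c=r.capture("wrist");a=c["img"][0:150,230:430];cv2.imwrite("pics/w4.png",cv2.convertScaleAbs(cv2.resize(a,None,fx=4,fy=4,interpolation=cv2.INTER_CUBIC),alpha=1.5));np.savez("w4.npz",**{k:c[k] for k in("fx","fy","cx","cy","R","t")})
print(r.state()["clock"])
E
```

```text
top rel [-0.02067434  0.00313414 -0.02035508] 0.09399583397966546
14.8583
```

View pics/w4.png

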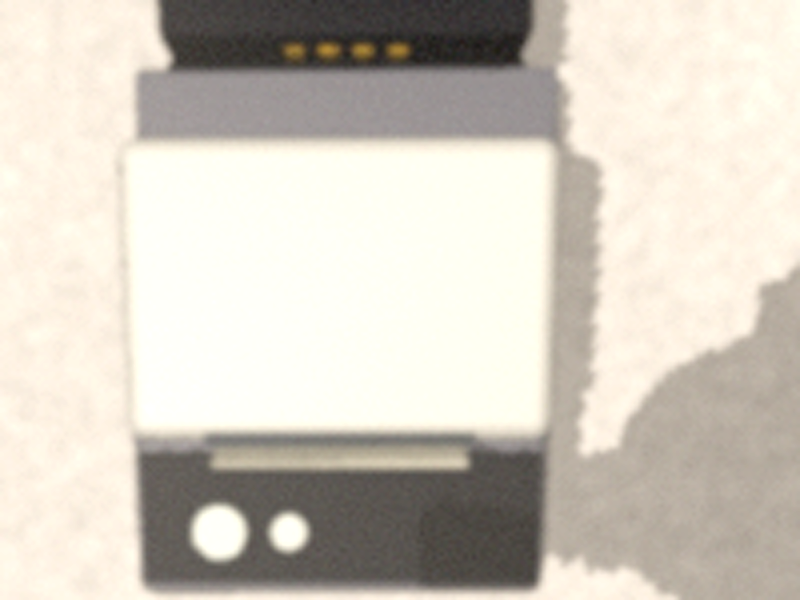

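```bash
python3 - <<'E'
from h import *
c=dict(np.load("w4.npz"))
for n,uv,z in[("dBL",(138,70),.026),("dBR",(558,70),.026),("bL",(172,67),.026),("bR",(520,67),.026),("pFL",(143,586),.07),("pFR",(540,586),.07),("cBL",(124,143),.084),("cBR",(556,143),.084)]:
    X=ray(c,(uv[0]/4+230,uv[1]/4),z);print(n,(rel(D,np.r_[X[:2],0])[:2]*1e3).round(1))
E
```

```text
dBL [51.3 51. ]
dBR [ 51.2 -51.5]
bL [52.  42.7]
bR [ 51.8 -42.2]
pFL [-68.8  48.4]
pFR [-68.9 -45.6]
cBL [25.9 46.5]
cBR [ 25.7 -44. ]
```

Dock estimate is confirmed to within 1 mm. The printer is square at y ≈ +1.3 mm, with 23 mm left to the bar. Now the front push.

```bash
python3 - <<'E'
from h import *
y=.0010;z=.044
r.movel(W(-.11,y,.15),vel=.25);r.movel(W(-.11,y,z),vel=.15);b=F();f=lambda:-(F()-b)[0]
h=r.movel(W(-.065,y,z),vel=.02,threshold=1.2);x0=tcp()[0][0];print(h,tcp(),f())
if h and -.09<x0<-.074:
    h=r.movel(W(x0+.0195,y,z),vel=.02,threshold=6);print("near",h,tcp(),f())
    x=tcp()[0][0] if h else x0+.0195
    h=r.movel(W(x+.007,y,z),vel=.004,threshold=5);print("bar",h,tcp(),f(),r.state()["clock"])
    if h:
        x=tcp()[0][0];t=None
        for i in range(70):
            g=f();ck=r.state()["clock"];print(round(ck,2),round(x*1e3,2),round(g,1))
            if g>10 and t is None:t=ck
            if t and ck-t>1.3:break
            if g>15.5:x-=.00015
            elif g<11:x+=.00015
            else: continue
            r.movel(W(x,y,z),vel=.003)
E
```

```text
True (array([-0.0798,  0.0012]), np.float64(0.0436)) 0.476536483651079
near False (array([-0.0601,  0.001 ]), np.float64(0.0441)) 0.8184863387352677
bar True (array([-0.0569,  0.0011]), np.float64(0.0435)) 0.7028373580450387 20.4333
20.52 -57.4 0.4
21.15 -57.25 0.9
21.48 -57.1 0.2
21.82 -56.95 0.3
22.15 -56.8 0.4
22.48 -56.65 0.4
22.82 -56.5 0.4
23.15 -56.35 0.6
23.48 -56.2 2.1
23.82 -56.05 3.0
24.15 -55.9 4.6
24.48 -55.75 5.8
24.82 -55.6 5.9
25.15 -55.45 6.0
25.48 -55.3 6.4
25.82 -55.15 7.0
26.15 -55.0 7.2
26.48 -54.85 7.4
26.82 -54.7 7.8
27.15 -54.55 7.8
27.48 -54.4 8.4
27.82 -54.25 9.0
28.15 -54.1 9.1
28.48 -53.95 9.2
28.82 -53.8 9.9
29.15 -53.65 10.1
29.48 -53.5 10.9
29.82 -53.35 10.6
30.15 -53.2 11.0
30.23 -53.2 11.0
30.32 -53.2 11.2
30.4 -53.2 11.7
30.48 -53.2 11.1
```

```bash
python3 - <<'E'
from h import *
y=.001
print("actual",tcp())
r.movel(W(-.0526,y,.044),vel=.003);r.hold(1);print(F(),tcp())
r.movel(W(-.11,y,.044),vel=.05);r.movel(W(-.11,y,.27),vel=.25);r.movel(W(-.085,y,.27),vel=.2)
c=r.capture("wrist");a=c["img"][0:150,230:430];cv2.imwrite("pics/w5.png",cv2.convertScaleAbs(cv2.resize(a,None,fx=4,fy=4,interpolation=cv2.INTER_CUBIC),alpha=1.5));np.savez("w5.npz",**{k:c[k] for k in("fx","fy","cx","cy","R","t")})
print(r.state()["clock"])
E
```

```text
actual (array([-0.0563,  0.0009]), np.float64(0.0435))
[-11.80132823  -0.54998458   6.43206282] (array([-0.0564,  0.0009]), np.float64(0.0434))
34.5917
```

View pics/w5.png

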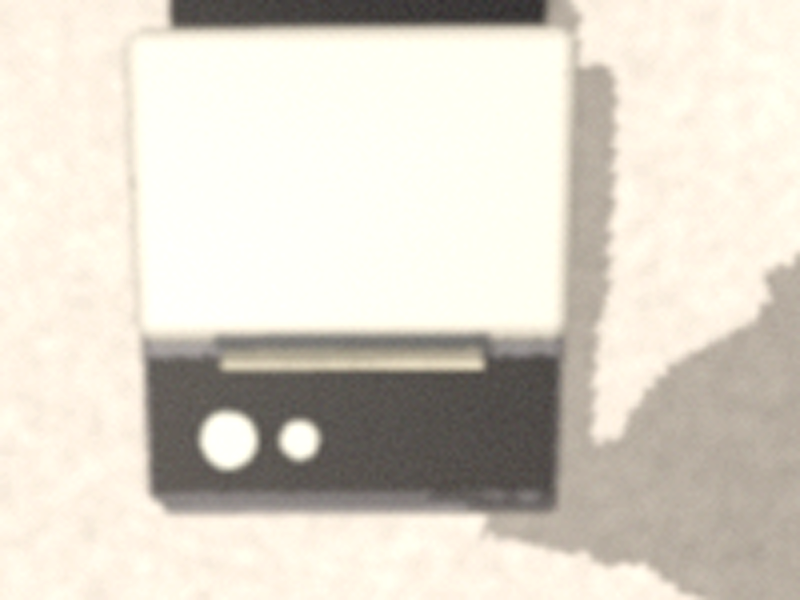

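The printer sits against the bar, with front top corners at about (152,493) and (556,493) and cover back corners at (132,32) and (574,32). I'll check the numbers.

```bash
python3 - <<'E'
from h import *
c=dict(np.load("w5.npz"))
for n,uv,z in[("barL56",(171,15),.056),("barR56",(546,15),.056),("pFL",(150,493),.07),("pFR",(557,493),.07),("cBL",(131,32),.084),("cBR",(574,32),.084),("cFL",(142,333),.084),("cFR",(564,333),.084)]:
    X=ray(c,(uv[0]/4+230,uv[1]/4),z);print(n,(rel(D,np.r_[X[:2],0])[:2]*1e3).round(1))
E
```

```text
barL56 [59.4 41.6]
barR56 [ 59.4 -41.4]
pFL [-43.6  48.3]
pFR [-43.5 -46.1]
cBL [50.1 46.6]
cBR [ 50.1 -43.9]
cFL [-8.6 46.6]
cFR [ -8.5 -44.3]
```

```bash
python3 - <<'E'
from h import *
print(r.close_job())
E
```

```text
the job is handed in; nothing more can be done
None
```

I slid the printer square and flush against the contact bar, about 1 mm off centre with no overhang, pressed it home at about 11–12 N for over a second, let go, and handed the job in (no verdict was returned).

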